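# Unlatch the upholsterer's carrying tray and hold it level

### The arm

A 7-joint arm with a two-finger parallel gripper is mounted at the origin on the work surface. World frame = base frame: x ahead of the robot, y to its left, z up, the work surface at z = 0. Lengths are in mm, angles in rad, forces in N, time in s.
With the tool pointing down it reaches from about 375 to 925 mm from the base axis. Payload 3.1 kg.
Tool frame: the origin (TCP) lies between the finger pads; the fingertips stand 14 mm ahead of it and the grasp point (between the pads) lies 5 mm behind it; z points along the fingers, y is the direction in which the jaws open and shut (so a half turn about z gives the same grasp; the last joint's range is limited). The gripper opens to 85 mm and grips with 20 to 120 N. Pads are 22 mm wide; open, the fingers measure 114 mm over their backs; the gripper's body (76 mm by 85 mm) begins 54 mm behind the grasp point. The pads swing forward as they close: fully open they stand 13 mm farther back than shut.
Start: joints at [1.075, 0.383, 0.044, 1.598, -0.018, 1.161, -0.05], TCP at [251.823, -599.239, 218.269] pointing down, gripper open.
Joint ranges: [-2.61, 2.61], [-0.41, 2.15], [-1.48, 1.57], [0, 2.5], [-1.57, 4.71], [0.05, 1.97], [-2.85, 2.85]. Speed limits (rad/s): [2.79, 2.79, 3.14, 3.14, 3.14, 3.14, 3.14].

### API

Orientations are given as a unit quaternion [w, x, y, z].
In Python, from plant import telemetry, cams, ctrl gives the robot as it stands.
- The arm moves only by the shell command python3 -m inch 'ROWS'. ROWS is JSON, a list of rows, each a list of 7 numbers: the shift along the tool's x, y, z in mm, then the turn, a rotation vector about the tool's x, y, z in rad, then the finger opening in mm, from 0 to 85.4. In form: [[x, y, z, ax, ay, az, grip], ...]. A call has 1 to 20 rows; each row shifts and turns the commanded pose from where the row before left it, along the tool's axes as they then stand; what a row does not reach is not made up. A row lasts 1/12 s, in which the tool goes at most 41.7 mm and 7.16 degrees, less where a joint would pass 70% of its speed; a pose out of reach is approached as far as the arm can. A call is refused whole if a number of a shift passes 41.7 or a number of a turn 0.125, either way. A call with a gripper value outside its range is refused whole. The fingers move at their own pace and stop on an object; the grip force is fixed at half the most. Time passes only in rows, so rows that do not move let the fingers close. It gives the time, the measured TCP pose, the force and the opening at its end, in the units of the state.
- telemetry.observe(): the state, without advancing time (a new reading comes with each control period).
- cams.read_camera(name): name is "side" or "top" or "wrist"; returns a dict with "image" (420x560x3 uint8, red, green, blue), "intrinsics" (3x3 intrinsics, pixels), "dist_coeffs" ([k1, k2, p1, p2, k3] as OpenCV has them; the pictures are not rectified), "extrinsics" (4x4, takes a point from world to camera coordinates). Camera axes: x right, y up, looking along -z (the intrinsics and any distortion apply to the point x, -y, -z); pixel columns grow to the right and rows downward; lengths in mm; the calibration is good to about 2 mm. A picture is of the moment at which its call begins. There is no depth.
- ctrl.job_done(): hands the job in, once; it reports no verdict.
The state is a dict: "time": time; "qpos": joint angles; "qvel": joint speeds; "effort": joint torques, N m; "tool_pos": TCP position; "orientation": TCP orientation; "force": force on the tool from outside, world axes, zero at the start; "wrist_torque": the same for the moment, N m; "width": finger opening in mm.
Only numpy, scipy, OpenCV 4.12 (cv2) and the standard library are available. Lean on these libraries where they do the work, as an engineer would, in place of code of your own. Each camera call takes 0.05 s, during which the arm holds its last target.

### The job

The wooden carrying tray is held down in its steel cradle by a swing lever: turn the lever a full quarter turn to its open stop, then lift the tray by its bar straight up, about ten centimetres clear above the cradle. Keep the tray level all the way although one end is heavier, with the steel weight and the wooden button mould staying inside, and finish while still holding it there, steady and level. Leave the mallet, jar, mug and screwdriver alone.

Things in the scene. Friction and masses are not known exactly. Their poses are not given: they have to be found in the camera images.
- dock: Dark steel cradle fixed to the bench: plate 136 mm (own x) by 360 mm (own y, from -240 to +120), 10 mm thick. Origin on the bench under the middle of the tray's place; z up; own x within 20 degrees of world x. Low lips along own y at own x = +-61 mm reach 19 mm above the bench.
- lever (a joint): Flat steel lever on a vertical pivot, top 48 mm above the bench. 0 = locked: nose to the cradle's +y, 2 mm over the tray's lug, knob to the cradle's -y. Grows to 1.57 rad (open stop) turning clockwise seen from above: the knob swings to the cradle's -x, towards the robot. Nose clear of the lug from about 1 rad. Starts at 0 to 0.2; light friction (1 N at the knob), no spring, stays where left.
- lever_pivot (a point): Point on the lever's pivot axis, 38 mm above the bench, at own x = 0, y = -165 mm of the cradle (does not turn with the lever).
- lever_knob (a point): Point on the axis of the upright round black knob of the lever, 16 mm in diameter, 78 mm above the bench; the knob rises from 48 to 100 mm above the bench, 48 mm from the pivot axis. Best pinched from above and led round in an arc about the pivot.
- tray: Loose plywood tray 110 mm (own x) by 220 (own y) by 45 high, 6 mm walls and floor, split into a +y and a -y cell. Origin at the centre of its underside, z up; starts 10 mm above the bench, axes as the cradle's. Empty 0.40 kg, balanced at own x = y = 0. Two end posts carry a lifting bar. A steel lug, 30 mm wide, juts 18 mm from each end, its top 26 mm above the underside.
- tray_bar (a point): Centre of the tray's wooden lifting bar: the bar is 18 mm by 18 mm, runs along the tray's own y between the posts (190 mm clear), its centre 100 mm above the tray's underside (110 mm above the bench at the start). Fingers close on it across, along the tray's own x. The loaded tray balances 15 to 30 mm from here, towards the weight.
- weight: Loose rectangular steel weight 40 x 50 x 24 mm with a small wire loop on top (42 mm high in all), about 0.36 kg (0.29 to 0.43), lying in one of the tray's two cells, either one. Origin at the centre of its underside.
- mould: Loose round domed wooden button mould, 60 mm in diameter, 22 mm high, about 0.04 kg, lying in the tray's other cell. Origin at the centre of its underside.
- mallet: Bystander: dark wooden mallet standing on its head's face, head 80 mm in diameter and 100 mm high, handle level along its own y to 275 mm. Origin at the centre of the head's underside.
- jar: Bystander: white plastic jar with grey lid, 72 mm in diameter, 130 mm high. Origin at the centre of its underside.
- mug: Bystander: white mug, 80 mm in diameter, 95 mm high. Origin at the centre of its underside.
- driver: Bystander: wooden-handled screwdriver lying on the bench along its own x. Origin under its middle.
Mind the look-alikes: they are no part of the job. Of the things like the mould, leave any that is red; of the rest the smaller one is meant.

How it is judged:
By the outcome, as a careful person would: the job done as asked, in the order asked, and still so for the second after the job is handed in, while the arm keeps its last pose, push and grip.
It also fails if it takes over 45 s, if anything falls off the work surface, if the arm or the gripper's body presses on something with over 40 N, if the wrist force passes 120 N, or if a joint passes its speed limit or range.

## Working session

There is one attempt and no reset: what is moved stays moved. The work goes in short steps, Python scripts to look and compute and a shell command to move; the robot and the scene stay as the last step left them, time stands still between calls to the robot, and variables do not carry over. Pictures are saved under pics/ and viewed, and the job is handed in when it is done.

```bash
ls; mkdir -p pics; python3 - <<'E'
from plant import telemetry, cams, ctrl
import cv2,numpy as np
s=telemetry.observe();print(s)
for n in ['side','top','wrist']:
    c=cams.read_camera(n);cv2.imwrite(f'pics/{n}0.png',c['image'][:,:,::-1])
    print(n,c['intrinsics'],c['dist_coeffs'],np.round(c['extrinsics'],3).tolist())
E
```

```text
pics
{'time': 0.0, 'qpos': array([ 1.07517906,  0.3838436 ,  0.043804  ,  1.5996024 , -0.01787714,
        1.16120095, -0.04985853]), 'qvel': array([-1.23366720e-03, -9.42307694e-05, -5.93414736e-04,  1.62044795e-04,
       -8.95541699e-04,  9.32314653e-04, -6.09153510e-04]), 'effort': array([ 1.34735301e-04, -4.33457065e+01,  1.02425225e+00, -2.49512941e+01,
        1.03986703e-02,  1.13423180e-02, -5.90805058e-06]), 'tool_pos': array([ 251.43276978, -598.32437884,  216.86802419]), 'orientation': array([-1.28767556e-03,  9.80266364e-01,  1.97676716e-01, -3.37685219e-04]), 'force': array([-0.46031174, -0.21786804, -0.28043266]), 'wrist_torque': array([ 0.007115  ,  0.04245457, -0.0324182 ]), 'width': 85.29919447131098}
side [[398.82350634   0.         277.88684322]
 [  0.         398.82350634 211.93006886]
 [  0.           0.           1.        ]] [-0.11131794  0.          0.          0.          0.        ] [[-0.779, -0.627, 0.021, 483.434], [0.417, -0.492, 0.764, -315.048], [-0.468, 0.604, 0.645, -852.238], [0.0, 0.0, 0.0, 1.0]]
top [[386.93778936   0.         278.26351401]
 [  0.         386.93778936 212.16605191]
 [  0.           0.           1.        ]] [0.00082165 0.         0.         0.         0.        ] [[-0.029, -1.0, -0.001, 9.432], [0.983, -0.028, 0.182, -631.84], [-0.182, 0.005, 0.983, -1245.153], [0.0, 0.0, 0.0, 1.0]]
wrist [[367.57784654   0.         279.54442326]
 [  0.         367.57784654 201.07229955]
 [  0.           0.           1.        ]] [-0.04060028  0.          0.          0.          0.        ] [[0.388, -0.922, -0.003, -647.799], [0.89, 0.376, -0.259, 33.841], [0.24, 0.098, 0.966, -378.756], [0.0, 0.0, 0.0, 1.0]]
```

View pics/top0.png

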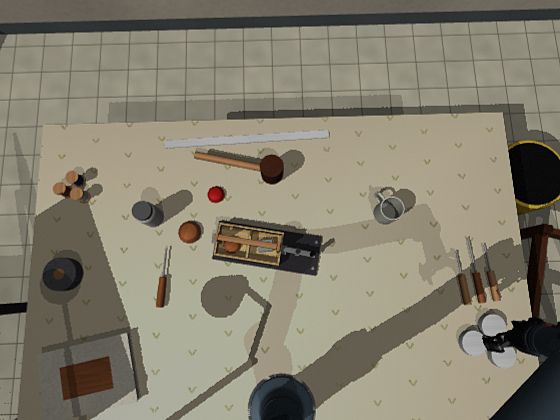

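View pics/side0.png

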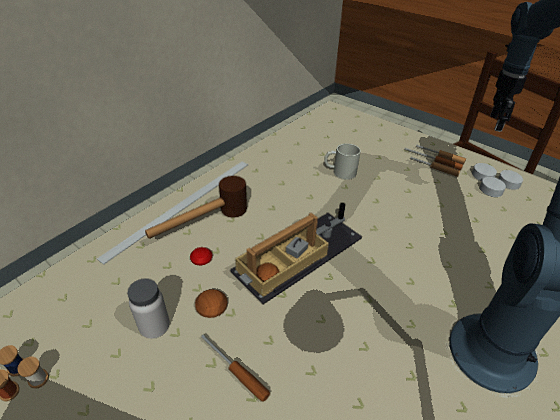

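```bash
cat > h.py <<'E'
import cv2,numpy as np
from plant import telemetry,cams
def ray(c,px):
    K=c['intrinsics'];d=np.array(c['dist_coeffs'],float);E=np.array(c['extrinsics'])
    n=cv2.undistortPoints(np.array([[px]],float),np.array(K),d)[0,0]
    v=np.array([n[0],-n[1],-1.]);R=E[:3,:3]
    return -R.T@E[:3,3],R.T@v
def on(c,px,z):
    o,v=ray(c,px);return o+v*(z-o[2])/v[2]
def two(c1,p1,c2,p2):
    o1,v1=ray(c1,p1);o2,v2=ray(c2,p2)
    v1=v1/np.linalg.norm(v1);v2=v2/np.linalg.norm(v2)
    t=np.linalg.lstsq(np.c_[v1,-v2],o2-o1,rcond=None)[0]
    a=o1+t[0]*v1;b=o2+t[1]*v2
    return (a+b)/2,np.linalg.norm(a-b)
def proj(c,P):
    E=np.array(c['extrinsics']);P=np.atleast_2d(P)@E[:3,:3].T+E[:3,3]
    P=P*[1,-1,-1]
    return cv2.projectPoints(P.astype(float),np.zeros(3),np.zeros(3),np.array(c['intrinsics']),np.array(c['dist_coeffs'],float))[0][:,0]
def crop(img,x0,y0,x1,y1,k,name):
    cv2.imwrite(name,cv2.resize(img[y0:y1,x0:x1,::-1],None,fx=k,fy=k,interpolation=cv2.INTER_CUBIC))
E
python3 - <<'E'
from h import *
c=cams.read_camera('top');crop(c['image'],170,180,330,300,5,'pics/tc.png')
c=cams.read_camera('side');crop(c['image'],190,180,380,320,4,'pics/sc.png')
E
```

```text
(no output)
```

View pics/tc.png

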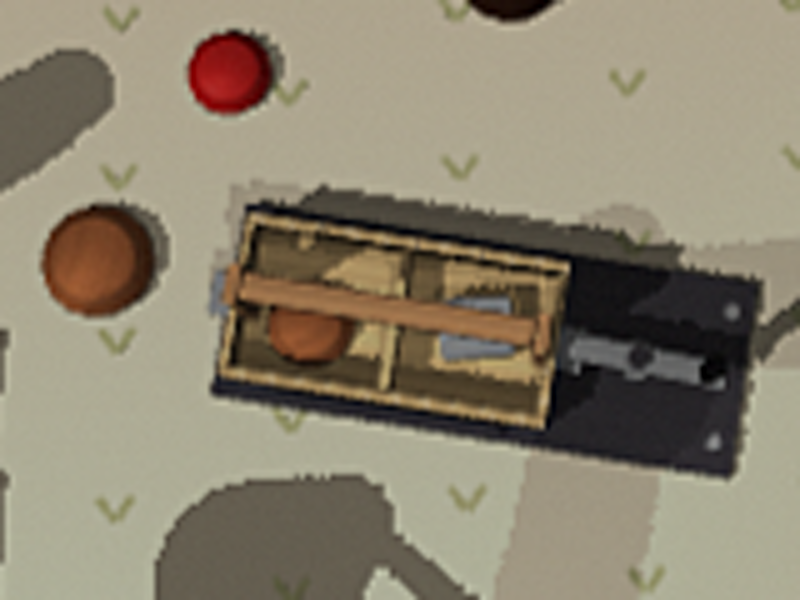

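View pics/sc.png

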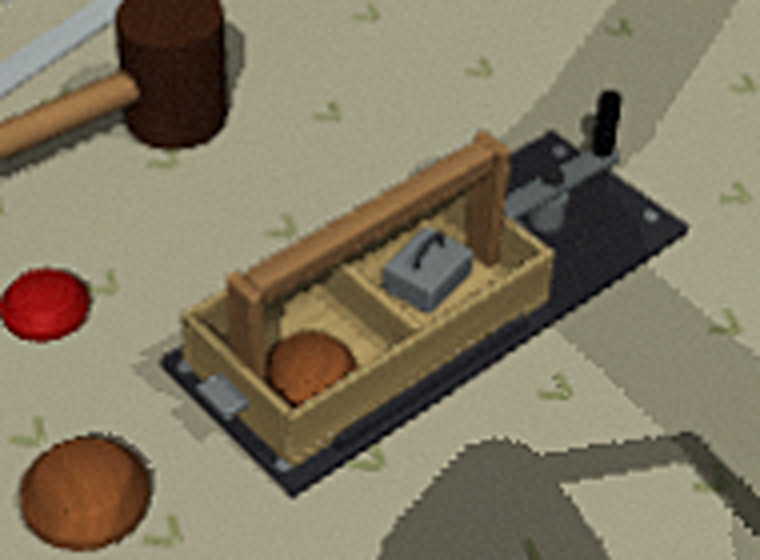

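```bash
python3 - <<'E'
from h import *
from scipy.optimize import least_squares
t=cams.read_camera('top');s=cams.read_camera('side')
T=lambda u,v:((u+.5)/5-.5+170,(v+.5)/5-.5+180)
S=lambda u,v:((u+.5)/4-.5+190,(v+.5)/4-.5+180)
obs=[(t,T(762,280),(68,-240,10)),(t,T(733,477),(-68,-240,10)),(t,T(213,392),(-68,120,10)),(t,T(247,203),(68,120,10)),
(t,T(571,262),(55,-110,55)),(t,T(547,428),(-55,-110,55)),(t,T(218,378),(-55,110,55)),(t,T(641,356),(0,-165,50)),
(s,S(688,229),(-68,-240,10)),(s,S(293,496),(-68,120,10)),(s,S(163,360),(68,120,10)),(s,S(550,131),(68,-240,10))]
def W(p,P):
    c,q=np.cos(p[2]),np.sin(p[2]);return np.array([p[0]+c*P[0]-q*P[1],p[1]+q*P[0]+c*P[1],P[2]])
f=lambda p:np.concatenate([proj(c,W(p,P))[0]-np.array(px) for c,px,P in obs])
r=least_squares(f,[600,0,0.1],loss='soft_l1');p=r.x;print(p,np.round(r.fun.reshape(-1,2),1).tolist())
for P in [(0,0,110),(0,-165,50),(0,-213,100)]: print(P,W(p,P).round(1),proj(t,W(p,P)),proj(s,W(p,P)))
k,e=two(t,T(714,366),s,S(610,93));print('knob',k,e)
print(on(t,T(714,366),100),on(t,T(641,356),50))
for a,b in [((240,288),119),((540,331),119)]: print('bar',on(t,T(*a),b))
print('weight',on(t,T(478,330),34),'mould',on(t,T(308,328),30))
E
```

```text
[ 5.30176619e+02  9.28032600e+01 -1.81359524e-01] [[-0.6, 0.1], [-0.1, 0.1], [-0.5, 0.9], [-0.2, -0.1], [-0.0, 0.0], [-0.2, -0.4], [-0.1, -0.6], [-0.2, 0.1], [0.6, -0.9], [0.7, -0.7], [-0.5, -0.0], [0.4, -0.4]]
(0, 0, 110) [530.2  92.8 110. ] [[247.29433828 241.46308493]] [[283.83184943 234.80173682]]
(0, -165, 50) [500.4 -69.5  50. ] [[297.63248948 250.91285496]] [[328.03714728 224.34267892]]
(0, -213, 100) [ 491.8 -116.7  100. ] [[313.25526762 251.89089097]] [[341.99112181 203.28586021]]
knob [ 489.12864553 -113.15318194  104.84576136] 1.2215847296822906
[ 488.94104633 -113.8409006   100.        ] [500.77463835 -70.06193764  50.        ]
bar [545.45838462 185.99866303 119.        ]
bar [512.69088998  -3.331142   119.        ]
weight [522.79018925  38.47546089  34.        ] mould [527.86692872 153.71996382  30.        ]
```

Candidates for the mould: red dome at top-view (216,194), which is excluded. The bare brown dome at (190,231) is the larger one, so it's excluded too. The smaller brown dome in the tray's +y cell at (231,246) is the one meant. The steel weight is in the −y cell at about (265,246), the lever knob at (312,253) and the pivot at (298,251). The side crop confirms these.

```bash
cat >> h.py <<'E'
from scipy.spatial.transform import Rotation as Ro
def go(target,yawy=None):
    s=telemetry.observe();q=s['orientation'];R=Ro.from_quat([q[1],q[2],q[3],q[0]])
    d=R.inv().apply(np.array(target)-s['tool_pos'])
    y=R.as_matrix()[:,1];z=R.as_matrix()[:,2]
    yaw=np.arctan2(y[1],y[0])
    print('t',round(s['time'],2),'pos',s['tool_pos'].round(1),'tool shift',d.round(1),'yaw y',yaw.round(3),'z',z.round(4),'w',round(s['width'],1),'F',s['force'].round(1),'T',s['wrist_torque'].round(2),'q',s['qpos'].round(2))
    if yawy is not None:
        e=(yawy-yaw+np.pi/2)%np.pi-np.pi/2; print('az',round(-e,3))
E
python3 -c "
from h import *
go((488.5,-115,200),-0.181)"
```

```text
t 0.35 pos [ 251.7 -599.   217.9] tool shift [ 405.8 -354.5   18.1] yaw y -1.173 z [-3.e-04  6.e-04 -1.e+00] w 85.6 F [-0.3 -0.1  0.3] T [-0.03 -0.02 -0.02] q [ 1.08  0.38  0.04  1.6  -0.02  1.16 -0.05]
az -0.992
```

```bash
python3 -m inch '[[20,-17.5,0,0,0,0,85],[20,-17.5,0,0,0,0,85],[20,-17.5,0,0,0,0,85],[20,-17.5,0,0,0,0,85],[20,-17.5,0,0,0,0,85],[20,-17.5,0,0,0,0,85],[20,-17.5,0,0,0,0,85],[20,-17.5,0,0,0,0,85],[20,-17.5,0,0,0,0,85],[20,-17.5,0,0,0,0,85],[20,-17.5,0,0,0,0,85],[20,-17.5,0,0,0,0,85],[20,-17.5,0,0,0,0,85],[20,-17.5,0,0,0,0,85],[20,-17.5,0,0,0,0,85],[20,-17.5,0,0,0,0,85],[20,-17.5,0,0,0,0,85],[20,-17.5,0,0,0,0,85],[20,-17.5,0,0,0,0,85],[6,-4.5,0,0,0,0,85]]'
python3 -m inch '[[0,0,0,0,0,-0.1,60],[0,0,0,0,0,-0.1,60],[0,0,0,0,0,-0.1,60],[0,0,0,0,0,-0.1,60],[0,0,0,0,0,-0.1,60],[0,0,0,0,0,-0.1,60],[0,0,0,0,0,-0.1,60],[0,0,0,0,0,-0.1,60],[0,0,0,0,0,-0.1,60],[0,0,0,0,0,-0.09,60],[0,0,0,0,0,0,60]]'
python3 - <<'E'
from h import *
c=cams.read_camera('wrist');cv2.imwrite('pics/w1.png',c['image'][:,:,::-1])
for P in [(488.5,-115,100),(500.5,-69.8,50),(491.8,-116.7,100)]: print(proj(c,P))
go((488.5,-115,76),-0.181)
E
```

```text
time: 2.02
tool_pos: [479.1, -133.7, 218.8]
orientation: [-0.001, 0.98, 0.201, 0.001]
force: [0.7, 1.3, -0.3]
width: 85.2
time: 2.93
tool_pos: [476.8, -139.9, 218.3]
orientation: [0.0, 0.769, 0.64, -0.0]
force: [-0.1, -0.2, 0.2]
width: 60.2
[[288.82746702 157.38940309]]
[[292.01575199  94.32183757]]
[[293.56310986 158.82034637]]
t 2.98 pos [ 476.9 -139.8  218.3] tool shift [ 26.6   6.9 142.3] yaw y -0.186 z [-1.e-04 -3.e-04 -1.e+00] w 59.9 F [ 0.7 -0.5 -0.5] T [0.01 0.05 0.01] q [ 0.57  0.12 -0.38  1.94  0.05  1.09 -0.03]
az -0.005
```

View pics/w1.png

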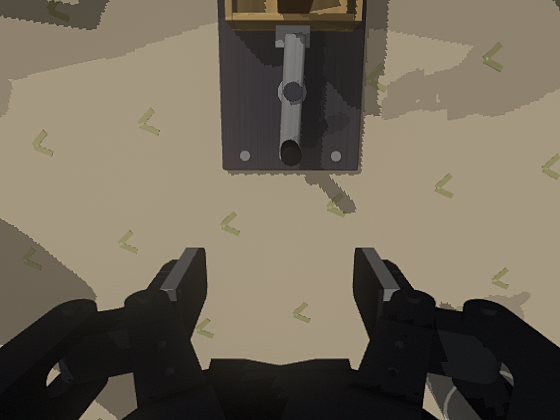

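The wrist view shows the lever with its pivot bolt at (292,92) and the knob at about (290,150). The jaws straddle the lever's axis.

```bash
python3 - <<'E'
from h import *
c=cams.read_camera('wrist');crop(c['image'],220,60,370,180,5,'pics/w1c.png')
for px in [(290,148),(290,156),(290.5,153)]: print(on(c,px,100))
print(on(c,(292,92),50))
E
```

```text
[ 490.72511984 -108.18290181  100.        ]
[ 489.66760011 -114.05687509  100.        ]
[ 490.43203799 -111.91538265  100.        ]
[501.09228618 -67.88110851  50.        ]
```

View pics/w1c.png

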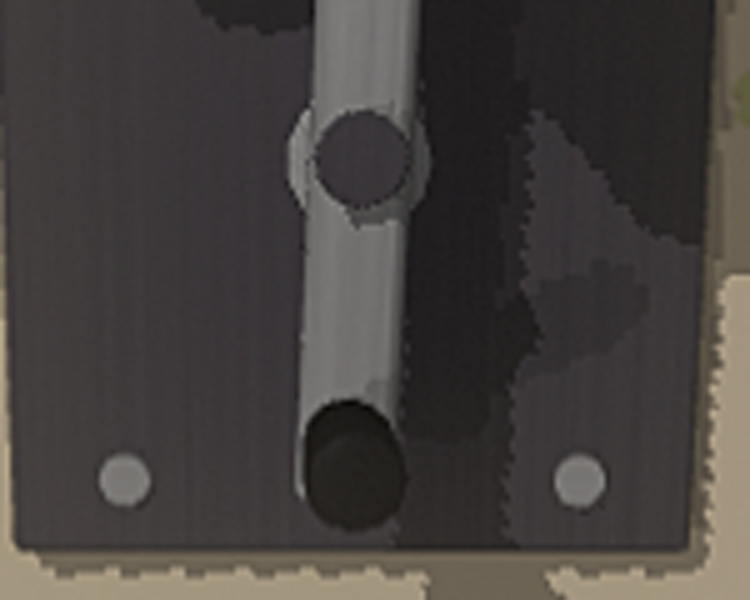

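```bash
python3 -m inch '[[9,2.5,0,0,0,0,40],[9,2.5,0,0,0,0,40],[9,2.5,0,0,0,0,40],[0,0,22,0,0,0,40],[0,0,22,0,0,0,40],[0,0,22,0,0,0,40],[0,0,14,0,0,0,40],[0,0,0,0,0,0,40]]'
python3 - <<'E'
from h import *
c=cams.read_camera('wrist');cv2.imwrite('pics/w2.png',c['image'][:,:,::-1])
go((489.3,-114.5,76),-0.181)
E
```

```text
time: 3.7
tool_pos: [486.8, -111.8, 134.9]
orientation: [-0.003, 0.768, 0.64, -0.002]
force: [-1.0, -0.7, -0.3]
width: 39.8
t 3.75 pos [ 488.2 -112.2  136.7] tool shift [-2.1  1.7 60.7] yaw y -0.181 z [-0.0039  0.0017 -1.    ] w 39.9 F [ 0.2 -0.2 -0. ] T [ 0.01 -0.02  0.03] q [ 0.51  0.23 -0.4   2.01  0.11  0.93 -0.13]
az -0.0
```

View pics/w2.png

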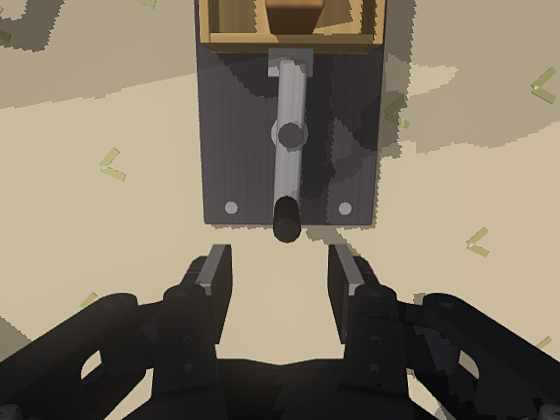

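```bash
python3 - <<'E'
from h import *
c=cams.read_camera('wrist');crop(c['image'],230,140,350,260,5,'pics/w2c.png')
for px in [(287.5,231)]: print(on(c,px,100))
print(on(c,(290,133),50))
go((489.3,-114.5,76),-0.181)
E
```

```text
[ 492.07834534 -115.34933158  100.        ]
[503.15802835 -66.84293327  50.        ]
t 3.8 pos [ 489.6 -112.6  138.1] tool shift [-1.9  0.1 62.1] yaw y -0.182 z [-8.e-04  8.e-04 -1.e+00] w 40.0 F [-0.1 -0.6 -0. ] T [ 0.02 -0.01 -0.01] q [ 0.51  0.23 -0.4   2.    0.11  0.93 -0.13]
az -0.001
```

View pics/w2c.png

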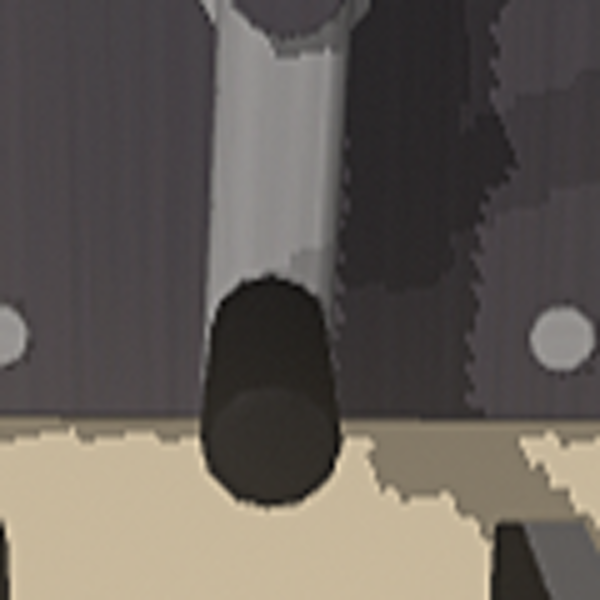

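```bash
python3 -m inch '[[-2,2.2,6,0,0,0,40],[0,0,14,0,0,0,40],[0,0,14,0,0,0,40],[0,0,14,0,0,0,40],[0,0,13,0,0,0,40],[0,0,0,0,0,0,40],[0,0,0,0,0,0,24],[0,0,0,0,0,0,20]]'
python3 - <<'E'
from h import *
c=cams.read_camera('wrist');cv2.imwrite('pics/w3.png',c['image'][:,:,::-1])
go((491,-115,76),-0.181)
E
```

```text
time: 4.47
tool_pos: [492.4, -116.4, 78.5]
orientation: [0.001, 0.769, 0.64, 0.001]
force: [-0.4, 0.4, 0.5]
width: 20.1
t 4.52 pos [ 492.2 -116.4   78.5] tool shift [ 1.1 -1.5  2.5] yaw y -0.183 z [ 1.9e-03 -6.0e-04 -1.0e+00] w 20.3 F [-0.9  0.6 -0.2] T [0.09 0.02 0.04] q [ 0.49  0.32 -0.38  2.04  0.17  0.81 -0.17]
az -0.002
```

View pics/w3.png

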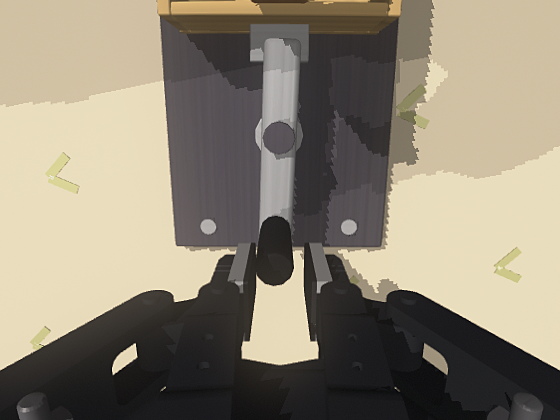

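The knob now stands between the pads (knob top at (276,262), pads at columns 250 and 308), so I close on it.

```bash
python3 -m inch '[[0.5,-0.5,0,0,0,0,15],[0,0,0,0,0,0,12],[0,0,0,0,0,0,10],[0,0,0,0,0,0,10]]'
python3 -c "
from h import *
go((500.8,-69,76),-0.181)"
```

```text
time: 4.85
tool_pos: [491.9, -116.4, 78.7]
orientation: [0.001, 0.769, 0.639, 0.0]
force: [-1.8, -1.0, 4.9]
width: 12.6
t 4.85 pos [ 491.9 -116.4   78.7] tool shift [48.2  0.1  2.6] yaw y -0.183 z [ 0.0022 -0.0013 -1.    ] w 12.6 F [-1.8 -1.   4.9] T [-0.31  0.31  0.07] q [ 0.49  0.32 -0.38  2.04  0.17  0.81 -0.17]
az -0.002
```

```bash
python3 - <<'E'
from h import *
c=cams.read_camera('wrist');crop(c['image'],190,150,370,310,4,'pics/w4.png')
go((500.8,-69,76),-0.181)
c=cams.read_camera('side');crop(c['image'],260,110,420,260,4,'pics/s4.png')
E
```

```text
t 4.9 pos [ 491.9 -116.4   78.7] tool shift [48.2  0.1  2.6] yaw y -0.183 z [ 0.0021 -0.0013 -1.    ] w 12.2 F [-2.7 -1.3  6.6] T [-0.34  0.3   0.01] q [ 0.49  0.32 -0.38  2.04  0.17  0.81 -0.17]
az -0.002
```

View pics/w4.png

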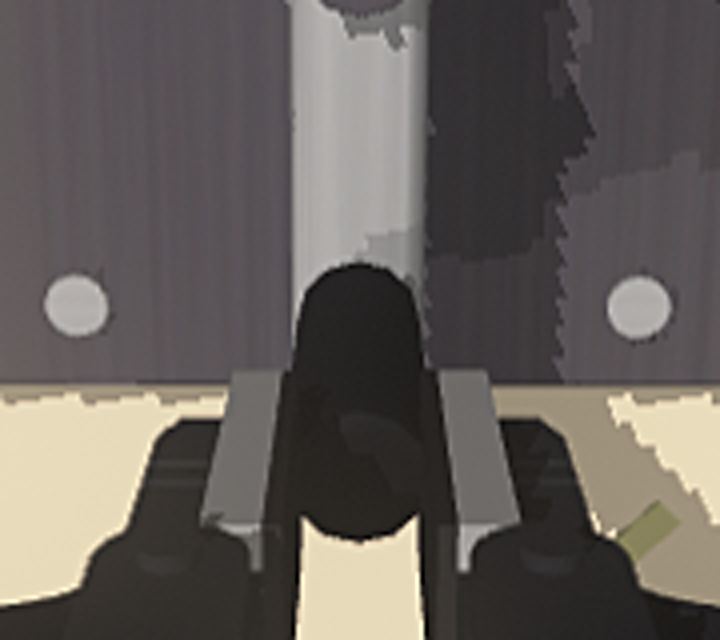

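View pics/s4.png

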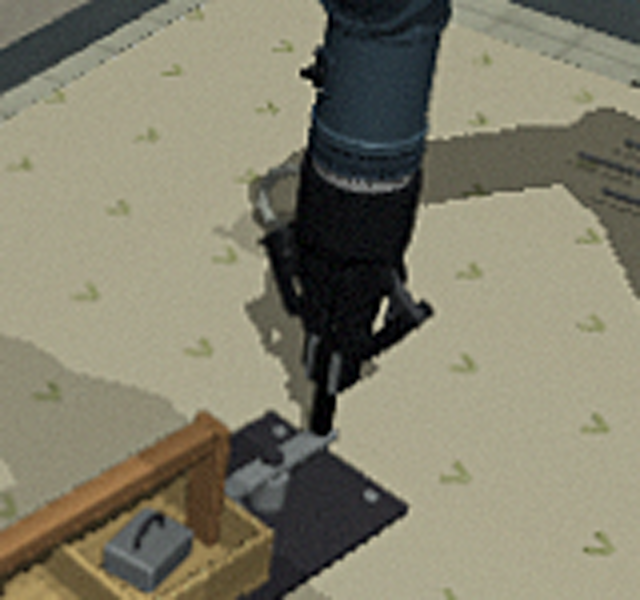

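```bash
python3 -m inch '[[0.15,-3.84,0,0,0,0.08,10],[0.15,-3.84,0,0,0,0.08,10],[0.15,-3.84,0,0,0,0.08,10],[0.15,-3.84,0,0,0,0.08,10],[0.15,-3.84,0,0,0,0.08,10],[0.15,-3.84,0,0,0,0.08,10]]'
python3 -c "
from h import *
go((500.8,-69,76),-0.181-.48)"
```

```text
time: 5.45
tool_pos: [471.0, -106.9, 78.6]
orientation: [0.001, 0.9, 0.437, 0.001]
force: [-2.1, -0.9, 6.9]
width: 12.5
t 5.45 pos [ 471.  -106.9   78.6] tool shift [48.3 -0.   2.7] yaw y -0.667 z [ 0.0023 -0.0013 -1.    ] w 12.5 F [-2.1 -0.9  6.9] T [-0.22  0.27  0.06] q [ 0.42  0.27 -0.31  2.09  0.12  0.79 -0.63]
az -0.006
```

```bash
python3 -m inch '[[0.15,-3.84,0,0,0,0.08,10],[0.15,-3.84,0,0,0,0.08,10],[0.15,-3.84,0,0,0,0.08,10],[0.15,-3.84,0,0,0,0.08,10],[0.15,-3.84,0,0,0,0.08,10],[0.15,-3.84,0,0,0,0.08,10],[0.15,-3.84,0,0,0,0.08,10],[0.15,-3.84,0,0,0,0.08,10],[0.15,-3.84,0,0,0,0.08,10],[0.15,-3.84,0,0,0,0.08,10],[0.15,-3.84,0,0,0,0.08,10]]'
python3 -c "
from h import *
go((500.8,-69,76),-0.181-1.36)"
```

```text
time: 6.37
tool_pos: [452.1, -69.6, 78.6]
orientation: [0.0, 1.0, 0.012, 0.001]
force: [-1.8, -0.7, 7.4]
width: 12.1
t 6.37 pos [452.1 -69.6  78.6] tool shift [48.7  0.6  2.7] yaw y -1.547 z [ 1.2e-03 -4.0e-04 -1.0e+00] w 12.1 F [-1.8 -0.7  7.4] T [-0.09  0.46 -0.01] q [ 0.25  0.22 -0.21  2.15  0.07  0.77 -1.54]
az -0.006
```

```bash
python3 -m inch '[[0.1,-2.9,0,0,0,0.06,10],[0.1,-2.9,0,0,0,0.06,10],[0.1,-2.4,0,0,0,0.05,10],[0,-1.9,0,0,0,0.03,10],[0,-1.5,0,0,0,0.02,10],[0,0,0,0,0,0,10]]'
python3 - <<'E'
from h import *
go((500.8,-69,76),-0.181-1.57)
c=cams.read_camera('side');crop(c['image'],240,120,400,270,4,'pics/s5.png')
c=cams.read_camera('wrist');cv2.imwrite('pics/w5.png',c['image'][:,:,::-1])
E
```

```text
time: 6.87
tool_pos: [452.9, -59.2, 78.6]
orientation: [0.001, 0.995, -0.096, 0.0]
force: [-3.2, -1.3, 9.1]
width: 12.2
t 6.87 pos [452.9 -59.2  78.6] tool shift [48.9  0.5  2.6] yaw y -1.763 z [ 6.0e-04 -1.7e-03 -1.0e+00] w 12.2 F [-3.2 -1.3  9.1] T [-0.52  0.66 -0.02] q [ 0.21  0.22 -0.18  2.16  0.06  0.77 -1.78]
az -0.012
```

View pics/w5.png

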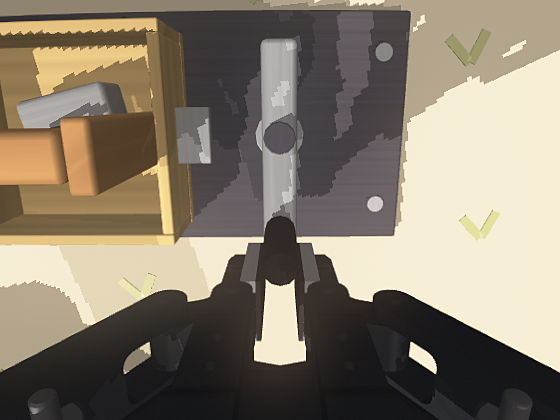

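```bash
python3 -m inch '[[0,-1.5,0,0,0,0.03,10],[0,-1.5,0,0,0,0.03,10],[0,0,0,0,0,0,10]]'
python3 - <<'E'
from h import *
go((500.8,-69,76),-0.181-1.57)
E
```

```text
time: 7.22
tool_pos: [453.0, -58.9, 78.6]
orientation: [0.003, 0.992, -0.126, 0.0]
force: [-2.6, -7.6, 9.4]
width: 12.4
t 7.22 pos [453.  -58.9  78.6] tool shift [48.8 -2.2  2.6] yaw y -1.823 z [-5.0e-04 -5.2e-03 -1.0e+00] w 12.4 F [-2.6 -7.6  9.4] T [-1.55  0.82  0.36] q [ 0.2   0.22 -0.17  2.16  0.06  0.77 -1.84]
az -0.072
```

The lever is at its stop: the TCP no longer advances and the reaction rose to about 8 N. I release and go up.

```bash
python3 -m inch '[[0,1.5,0,0,0,-0.03,14],[0,0.5,0,0,0,0,20],[0,0,0,0,0,0,28],[0,0,0,0,0,0,34],[0,0,0,0,0,0,36],[0,0,-14,0,0,0,36],[0,0,-25,0,0,0,36],[0,0,-35,0,0,0,36],[0,0,-35,0,0,0,36],[0,0,-35,0,0,0,50],[0,0,0,0,0,0,50]]'
python3 - <<'E'
from h import *
go((530,92,220),-0.181)
c=cams.read_camera('wrist');cv2.imwrite('pics/w6.png',c['image'][:,:,::-1])
c=cams.read_camera('top');crop(c['image'],190,180,350,300,5,'pics/t6.png')
E
```

```text
time: 8.13
tool_pos: [458.2, -56.9, 228.8]
orientation: [-0.0, 0.994, -0.111, 0.007]
force: [0.7, 0.7, 0.1]
width: 50.0
t 8.13 pos [458.2 -56.9 228.8] tool shift [  37.1 -161.     9.7] yaw y -1.792 z [ 0.0148 -0.0011 -0.9999] w 50.0 F [0.7 0.7 0.1] T [-0.01 -0.06  0.05] q [ 0.22  0.01 -0.19  2.02  0.    1.09 -1.76]
az 1.53
```

View pics/w6.png

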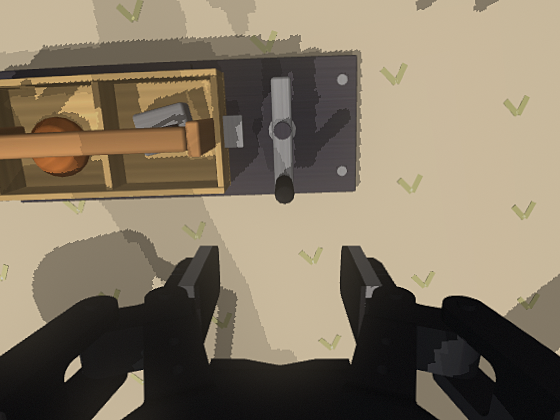

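View pics/t6.png

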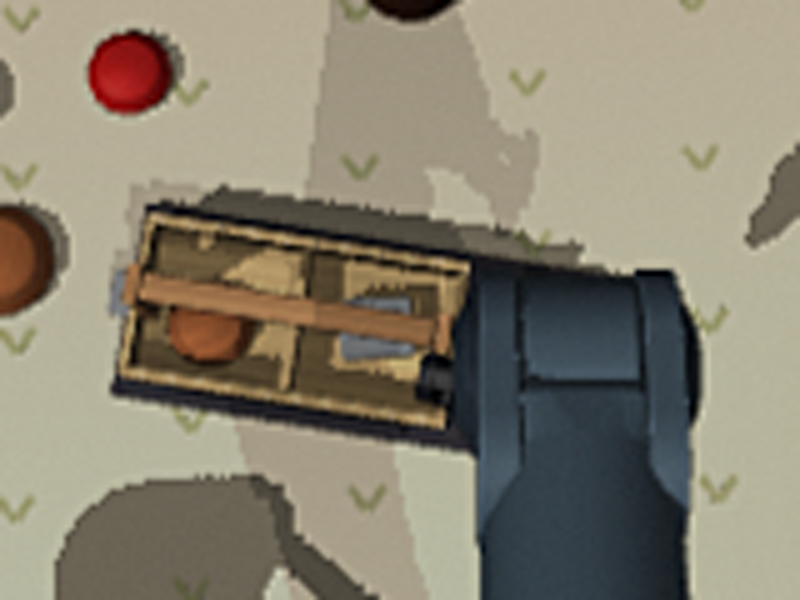

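The lever lies square across at the open stop, with its knob at wrist (284,188) on the robot side. Next I turn the jaws across the bar and go above the balance point, about 22 mm from the bar's middle towards the weight.

```bash
python3 -m inch '[[5,-20,0,0,0,0,60],[5,-20,0,0,0,0,70],[5,-20,0,0,0,0,70],[5,-20,0,0,0,0,70],[6,-20,0,0,0,0,70],[6,-20,0,0,0,0,70],[6,-20,0,0,0,0,70]]'
python3 -m inch '[[0,0,0,0,0,-0.1,70],[0,0,0,0,0,-0.1,70],[0,0,0,0,0,-0.1,70],[0,0,0,0,0,-0.1,70],[0,0,0,0,0,-0.1,70],[0,0,0,0,0,-0.1,70],[0,0,0,0,0,-0.1,70],[0,0,0,0,0,-0.1,70],[0,0,0,0,0,-0.1,70],[0,0,0,0,0,-0.1,70],[0,0,0,0,0,-0.1,70],[0,0,0,0,0,-0.1,70],[0,0,0,0,0,-0.1,70],[0,0,0,0,0,-0.1,70],[0,0,0,0,0,-0.1,70],[0,0,0,0,0,-0.11,70],[0,0,0,0,0,0,70],[0,0,0,0,0,0,70]]'
python3 - <<'E'
from h import *
go((526.2,71.2,220),-0.181)
c=cams.read_camera('wrist');cv2.imwrite('pics/w7.png',c['image'][:,:,::-1])
E
```

```text
time: 8.82
tool_pos: [519.2, 71.9, 218.7]
orientation: [0.0, 0.994, -0.111, -0.002]
force: [0.3, 0.2, -0.9]
width: 69.7
time: 10.32
tool_pos: [519.3, 71.0, 219.3]
orientation: [-0.001, 0.77, 0.639, -0.001]
force: [-0.0, 0.2, -0.0]
width: 69.9
t 10.32 pos [519.3  71.  219.3] tool shift [ 1.5  6.8 -0.7] yaw y -0.185 z [-3.7e-03  1.0e-04 -1.0e+00] w 69.9 F [-0.   0.2 -0. ] T [-0.    0.04 -0.05] q [ 0.19  0.18 -0.44  1.88  0.08  1.11 -0.47]
az -0.004
```

View pics/w7.png

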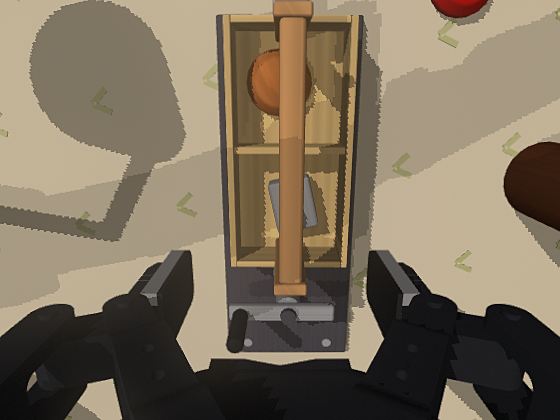

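```bash
python3 - <<'E'
from h import *
c=cams.read_camera('wrist')
a=on(c,(292.5,20),119);b=on(c,(290,280),119);print(a,b,np.arctan2(b[0]-a[0],a[1]-b[1]))
def D(p):
    x,y=p[0]-530.2,p[1]-92.8;C,S=.9836,-.1804
    return np.round([C*x+S*y,-S*x+C*y],1)
print(D(a),D(b),D(on(c,(280,82),25)),'w',D(on(c,(293,204),40)), D(on(c,(292,149),55)))
go((526.2,71.2,130),-0.181)
crop(c['image'],200,130,380,310,4,'pics/w7c.png')
E
```

```text
[549.18977617 185.63824717 119.        ] [515.23127262   5.47797335 119.        ] -0.18630465698471357
[ 1.9 94.7] [  1.  -88.6] [-6.4 61.3] w [  5.6 -49.9] [3.9 3.9]
t 10.42 pos [519.8  71.  220.1] tool shift [ 1.4  6.4 90.1] yaw y -0.185 z [-0.0022  0.     -1.    ] w 70.1 F [-0.2 -0.2 -0.6] T [-0.    0.04 -0.03] q [ 0.19  0.18 -0.44  1.88  0.08  1.11 -0.47]
az -0.004
```

View pics/w7c.png

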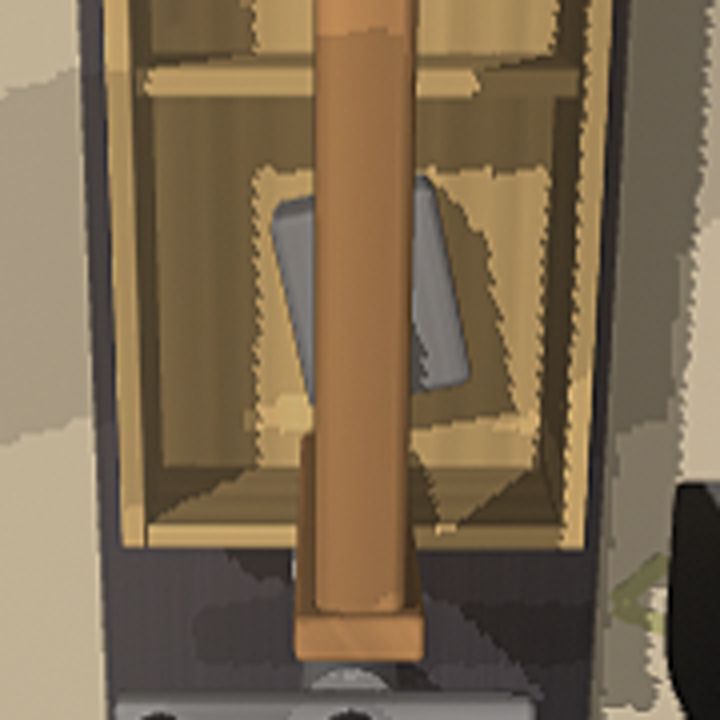

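```bash
python3 -m inch '[[1,3.6,0,0,0,-0.004,70],[0.9,3.6,0,0,0,0,70],[0,0,20,0,0,0,70],[0,0,20,0,0,0,70],[0,0,20,0,0,0,70],[0,0,20,0,0,0,70],[0,0,20,0,0,0,60],[0,0,14,0,0,0,50],[0,0,0,0,0,0,40],[0,0,0,0,0,0,34],[0,0,0,0,0,0,30]]'
python3 - <<'E'
from h import *
go((527.3,71.5,105),-0.181)
c=cams.read_camera('wrist');cv2.imwrite('pics/w8.png',c['image'][:,:,::-1])
E
```

```text
time: 11.33
tool_pos: [529.1, 71.9, 108.2]
orientation: [0.0, 0.768, 0.641, 0.001]
force: [-0.7, -0.4, -0.1]
width: 29.8
t 11.33 pos [529.1  71.9 108.2] tool shift [-0.7 -1.7  3.2] yaw y -0.179 z [ 1.8e-03  4.0e-04 -1.0e+00] w 29.8 F [-0.7 -0.4 -0.1] T [0.02 0.   0.05] q [ 0.15  0.33 -0.42  1.95  0.17  0.89 -0.53]
az 0.002
```

View pics/w8.png

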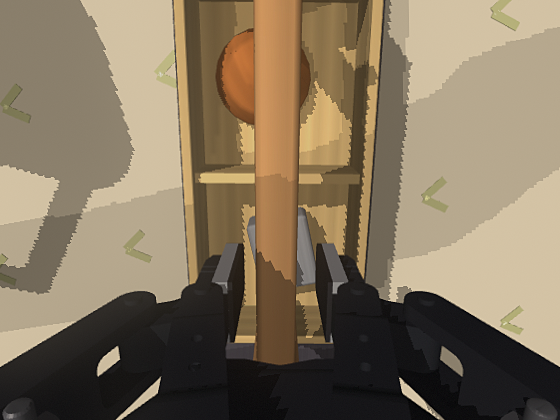

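The bar (columns 255–300) is centred between the pads (edges at 243 and 318), so I close.

```bash
python3 -m inch '[[0,-1,2.5,0,0,0,24],[0,0,0,0,0,0,18],[0,0,0,0,0,0,10],[0,0,0,0,0,0,5],[0,0,0,0,0,0,5],[0,0,0,0,0,0,5]]'
python3 - <<'E'
from h import *
go((527.3,71.5,105),-0.181)
E
```

```text
time: 11.88
tool_pos: [527.7, 72.4, 106.3]
orientation: [0.0, 0.767, 0.641, 0.001]
force: [-1.6, 0.9, 7.9]
width: 5.0
t 11.88 pos [527.7  72.4 106.3] tool shift [-0.9 -0.2  1.3] yaw y -0.179 z [ 1.6e-03  4.0e-04 -1.0e+00] w 5.0 F [-1.6  0.9  7.9] T [0.13 0.58 0.01] q [ 0.15  0.33 -0.42  1.96  0.17  0.89 -0.53]
az 0.002
```

```bash
python3 - <<'E'
from h import *
c=cams.read_camera('wrist');cv2.imwrite('pics/w9.png',c['image'][:,:,::-1])
c=cams.read_camera('side');crop(c['image'],200,120,360,280,4,'pics/s9.png')
go((527.3,71.5,105),-0.181)
E
```

```text
t 11.98 pos [527.7  72.4 106.4] tool shift [-0.9 -0.2  1.3] yaw y -0.179 z [ 1.4e-03  4.0e-04 -1.0e+00] w 5.3 F [-2.4  0.5  8.5] T [ 0.12  0.62 -0.03] q [ 0.15  0.33 -0.42  1.96  0.17  0.89 -0.53]
az 0.002
```

View pics/w9.png

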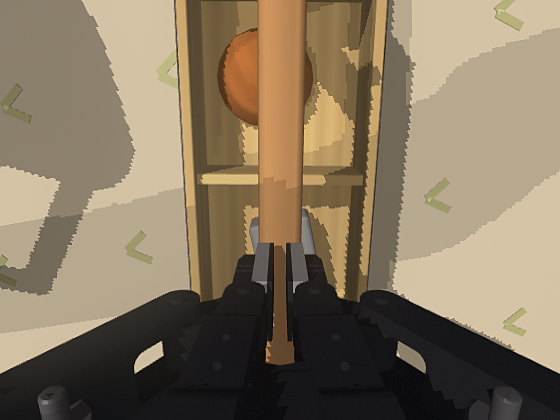

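View pics/s9.png

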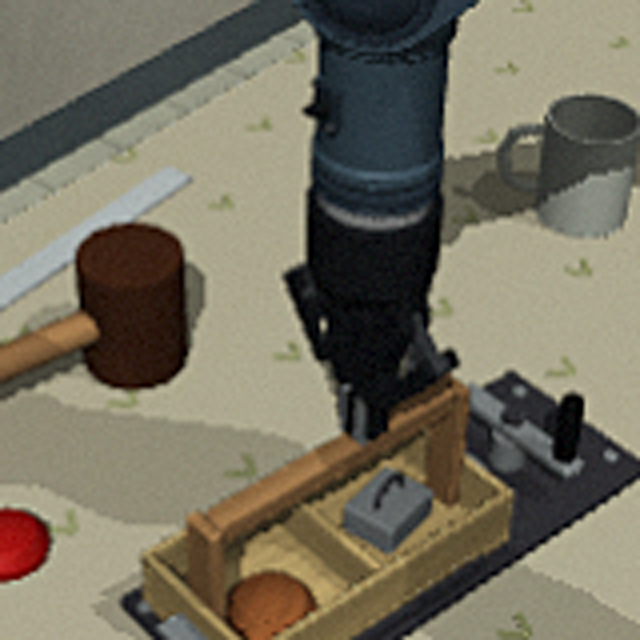

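The reading of 5 mm is well below the 18 mm bar, and the pads look closed above it. I check the heights before anything else.

```bash
python3 - <<'E'
from h import *
s=telemetry.observe();q=s['orientation'];R=Ro.from_quat([q[1],q[2],q[3],q[0]]).as_matrix();p=s['tool_pos']
w=cams.read_camera('wrist');sd=cams.read_camera('side')
for dz in (-5,0,14):
  for dx in (-11,11):
    P=p+R@np.array([dx,0,dz]);print(dz,dx,P.round(1),'wrist',proj(w,P).round(1),'side',proj(sd,P).round(1),((proj(sd,P)-[200,120])*4).round())
# bar edges expected in wrist at dock y=0 (z=119) and side
def Wd(X,Y,Z): return np.array([530.2+.9836*X+.1804*Y,92.8-.1804*X+.9836*Y,Z])
for X in (-9,9):
  for Y in (-22,20): 
    P=Wd(X,Y,119);print(X,Y,'wrist',proj(w,P).round(1),'sidecrop',((proj(sd,P)-[200,120])*4).round())
crop(sd['image'],260,170,340,240,8,'pics/s10.png')
crop(w['image'],200,200,360,320,5,'pics/w10.png')
E
```

```text
-5 -11 [525.7  61.5 111.3] wrist [[279.3 280. ]] side [[293.  228.6]] [[372. 434.]]
-5 11 [529.6  83.2 111.4] wrist [[279.3 234.1]] side [[286.4 232.4]] [[346. 450.]]
0 -11 [525.7  61.5 106.3] wrist [[279.3 275. ]] side [[292.9 230. ]] [[372. 440.]]
0 11 [529.6  83.2 106.4] wrist [[279.3 230.2]] side [[286.4 233.9]] [[345. 456.]]
14 -11 [525.7  61.6  92.3] wrist [[279.3 262.4]] side [[292.7 234.1]] [[371. 457.]]
14 11 [529.7  83.2  92.4] wrist [[279.4 220.5]] side [[286.2 238. ]] [[345. 472.]]
-9 -22 wrist [[255.2 267.9]] sidecrop [[372. 441.]]
-9 20 wrist [[253.7 169.9]] sidecrop [[321. 471.]]
9 -22 wrist [[297.7 268. ]] sidecrop [[353. 425.]]
9 20 wrist [[299.4 170.1]] sidecrop [[301. 455.]]
```

View pics/s10.png

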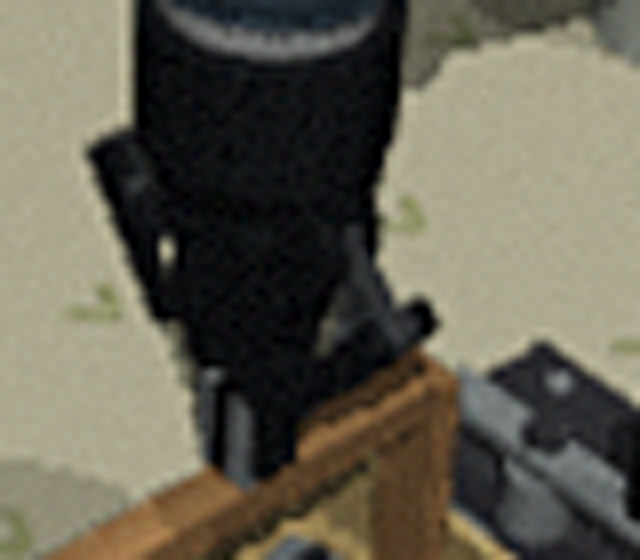

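View pics/w10.png

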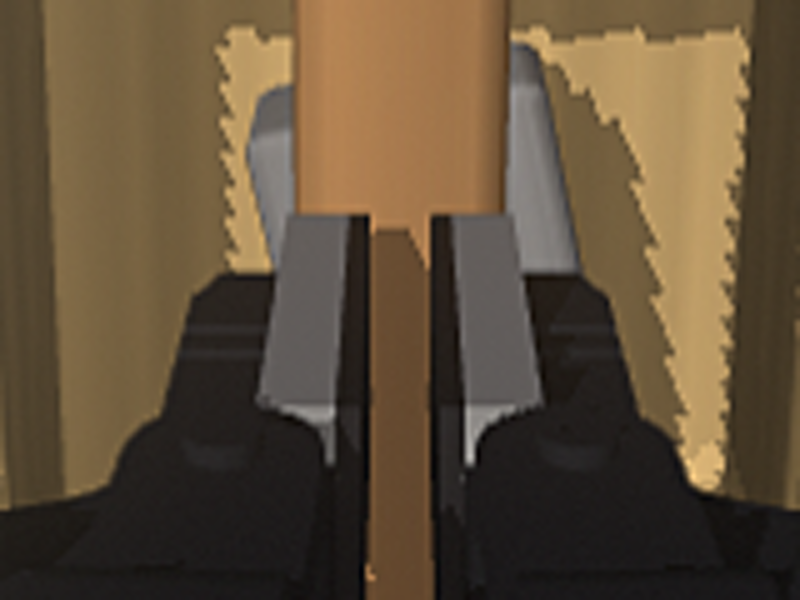

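```bash
python3 - <<'E'
from h import *
w=cams.read_camera('wrist');sd=cams.read_camera('side')
p=telemetry.observe()['tool_pos'];print(p)
T=lambda u,v,k,x,y:((u+.5)/k-.5+x,(v+.5)/k-.5+y)
# left finger (robot side) far-outer tip corner: wrist crop5 (290,214); side crop8 grey face bottom
for a in [(290,214),(345,214)]:
  for b in [(230,478),(255,488)]:
    print(a,b,two(w,T(*a,5,200,200),sd,T(*b,8,260,170)))
def Wd(X,Y,Z): return np.array([530.2+.9836*X+.1804*Y,92.8-.1804*X+.9836*Y,Z])
im=sd['image'][:,:,::-1].copy()
im=cv2.resize(im[160:300,210:370],None,fx=5,fy=5,interpolation=cv2.INTER_CUBIC)
for Z,col in ((119,(0,0,255)),(101,(255,0,0))):
  pts=np.array([proj(sd,Wd(-9,Y,Z))[0] for Y in (-95,95)]);pts=((pts-[210,160])*5+2).astype(int)
  cv2.line(im,tuple(map(int,pts[0])),tuple(map(int,pts[1])),col,1)
cv2.imwrite('pics/s11.png',im)
E
```

```text
[527.70966861  72.36222164 106.36223197]
(290, 214) (230, 478) (array([521.75570098,  87.46652978, 129.26291781]), np.float64(0.6433936376378896))
(290, 214) (255, 488) (array([519.13067197,  81.98702192, 121.222784  ]), np.float64(6.118452936660177))
(345, 214) (230, 478) (array([524.99713136,  84.19655474, 124.56999387]), np.float64(2.283547033510202))
(345, 214) (255, 488) (array([522.54793331,  78.5403688 , 116.30161423]), np.float64(7.909426643370678))
```

View pics/s11.png

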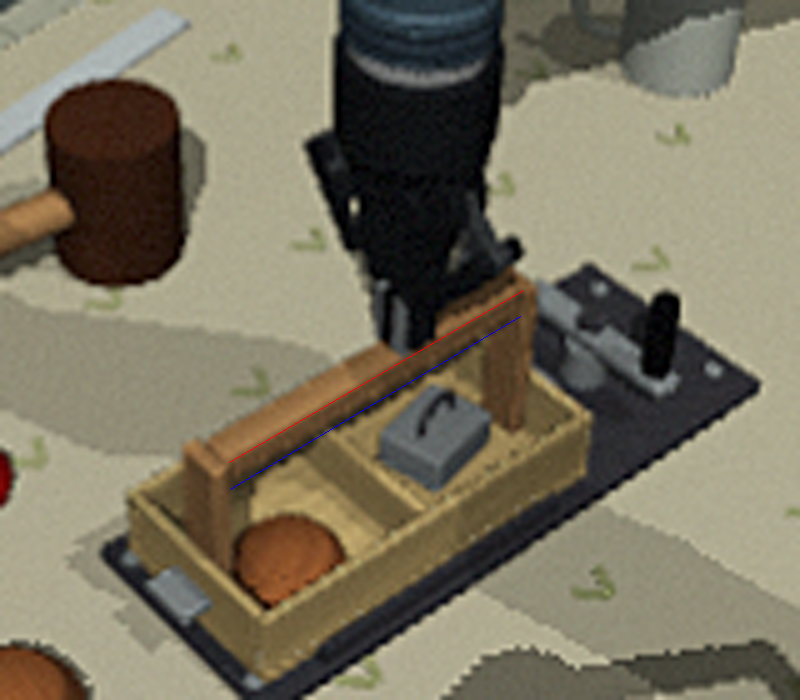

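The bar's height is right (projected edges lie on it). The fingertips are standing on its top, at about z 120, so the real tips are about 27 mm higher than the reported TCP implies. I open, go lower by that much and regrasp.

```bash
python3 -m inch '[[0,0,-5,0,0,0,15],[0,0,-5,0,0,0,30],[0,0,0,0,0,0,45],[0,0,0,0,0,0,45],[0,0,10,0,0,0,45],[0,0,10,0,0,0,45],[0,0,10,0,0,0,45],[0,0,6,0,0,0,45],[0,0,0,0,0,0,45]]'
python3 - <<'E'
from h import *
go((527.3,71.5,78),-0.181)
c=cams.read_camera('wrist');cv2.imwrite('pics/w12.png',c['image'][:,:,::-1])
c=cams.read_camera('side');crop(c['image'],210,150,370,290,5,'pics/s12.png')
E
```

```text
time: 12.93
tool_pos: [524.7, 71.3, 76.0]
orientation: [-0.002, 0.767, 0.641, -0.002]
force: [-0.9, -0.5, -0.9]
width: 45.0
t 12.93 pos [524.7  71.3  76. ] tool shift [ 0.6  2.6 -2. ] yaw y -0.179 z [-5.3e-03 -5.0e-04 -1.0e+00] w 45.0 F [-0.9 -0.5 -0.9] T [0.02 0.01 0.01] q [ 0.14  0.37 -0.41  1.98  0.2   0.83 -0.55]
az 0.002
```

View pics/w12.png

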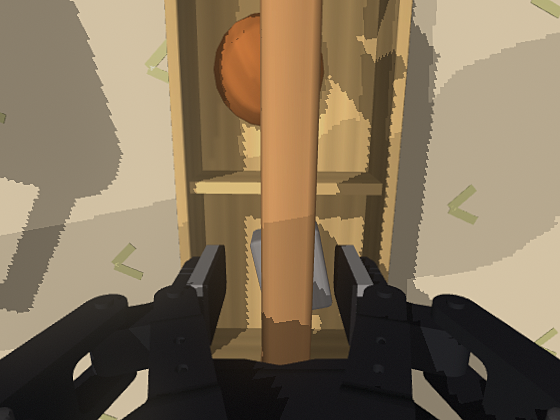

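View pics/s12.png

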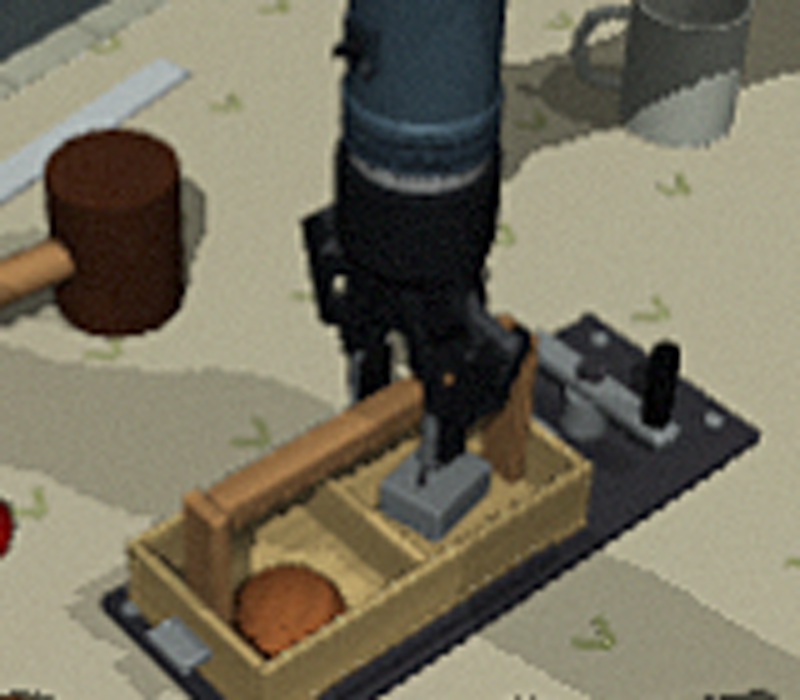

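Now the fingers straddle the bar (bar centre column about 290, pad gap centre about 281), so I shift 2.7 mm across and close.

```bash
python3 -m inch '[[0.5,2.7,0,0,0,0,40],[0,0,0,0,0,0,30],[0,0,0,0,0,0,22],[0,0,0,0,0,0,14],[0,0,0,0,0,0,8],[0,0,0,0,0,0,4],[0,0,0,0,0,0,0],[0,0,0,0,0,0,0]]'
python3 - <<'E'
from h import *
go((527.3,71.5,78),-0.181)
c=cams.read_camera('wrist');cv2.imwrite('pics/w13.png',c['image'][:,:,::-1])
E
```

```text
time: 13.7
tool_pos: [527.9, 72.3, 79.0]
orientation: [-0.001, 0.768, 0.641, -0.001]
force: [-5.7, 0.4, 4.2]
width: 17.0
t 13.7 pos [527.9  72.3  79. ] tool shift [-0.9 -0.5  1. ] yaw y -0.18 z [-3.5e-03  1.0e-04 -1.0e+00] w 17.0 F [-5.7  0.4  4.2] T [ 0.17  0.97 -0.23] q [ 0.14  0.37 -0.41  1.97  0.2   0.84 -0.55]
az 0.001
```

View pics/w13.png

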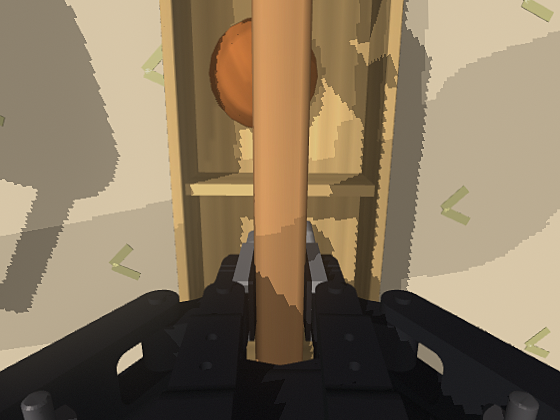

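```bash
python3 -m inch '[[0,0,-1,0,0,0,0],[0,0,-2,0,0,0,0],[0,0,-3,0,0,0,0],[0,0,-3,0,0,0,0],[0,0,-3,0,0,0,0],[0,0,0,0,0,0,0],[0,0,0,0,0,0,0]]'
python3 - <<'E'
from h import *
go((527.3,71.5,178),-0.181)
c=cams.read_camera('wrist');cv2.imwrite('pics/w14.png',c['image'][:,:,::-1])
c=cams.read_camera('side');crop(c['image'],210,150,370,290,5,'pics/s14.png')
E
```

```text
time: 14.33
tool_pos: [530.1, 71.7, 91.0]
orientation: [0.0, 0.768, 0.641, 0.0]
force: [0.0, -0.8, -6.9]
width: 17.0
t 14.33 pos [530.1  71.7  91. ] tool shift [ -0.7  -2.7 -87. ] yaw y -0.179 z [ 8.e-04  1.e-04 -1.e+00] w 17.0 F [ 0.  -0.8 -6.9] T [0.01 0.02 0.04] q [ 0.15  0.36 -0.41  1.96  0.19  0.86 -0.54]
az 0.002
```

View pics/s14.png

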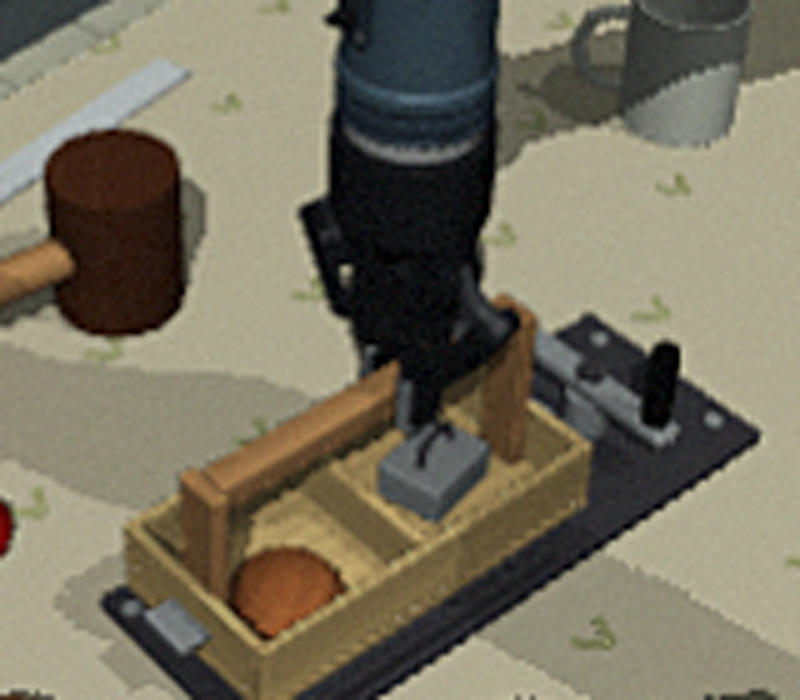

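View pics/w14.png

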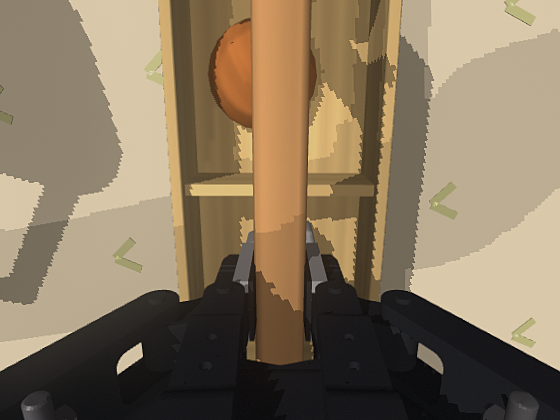

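The tray is off the cradle and level. The bar's position in the wrist view is unchanged, load is 6.9 N and wrist moment is about 0, so I lift on, slowly.

```bash
python3 -m inch '[[0,0,-2,0,0,0,0],[0,0,-4,0,0,0,0],[0,-0.3,-5,0,0,0,0],[0,-0.3,-6,0,0,0,0],[0,-0.3,-6,0,0,0,0],[0,-0.3,-6,0,0,0,0],[0,-0.3,-6,0,0,0,0],[0,-0.3,-6,0,0,0,0],[0,-0.2,-6,0,0,0,0],[0,0,-6,0,0,0,0],[0,0,-6,0,0,0,0],[0,0,-6,0,0,0,0],[0,0,-6,0,0,0,0],[0,0,-6,0,0,0,0],[0,0,-6,0,0,0,0],[0,0,-5,0,0,0,0],[0,0,-3,0,0,0,0],[0,0,-2,0,0,0,0],[0,0,0,0,0,0,0],[0,0,0,0,0,0,0]]'
python3 - <<'E'
from h import *
go((527.3,71.5,181),-0.181)
c=cams.read_camera('wrist');cv2.imwrite('pics/w15.png',c['image'][:,:,::-1])
c=cams.read_camera('side');crop(c['image'],190,100,390,290,4,'pics/s15.png')
E
```

```text
time: 16.1
tool_pos: [527.6, 72.1, 183.7]
orientation: [-0.0, 0.767, 0.641, -0.0]
force: [-0.5, -0.1, -7.3]
width: 17.2
t 16.1 pos [527.6  72.1 183.7] tool shift [-0.6 -0.2  2.7] yaw y -0.179 z [-3.e-04 -0.e+00 -1.e+00] w 17.2 F [-0.5 -0.1 -7.3] T [-0.03  0.04 -0.03] q [ 0.18  0.23 -0.44  1.9   0.11  1.04 -0.49]
az 0.002
```

View pics/s15.png

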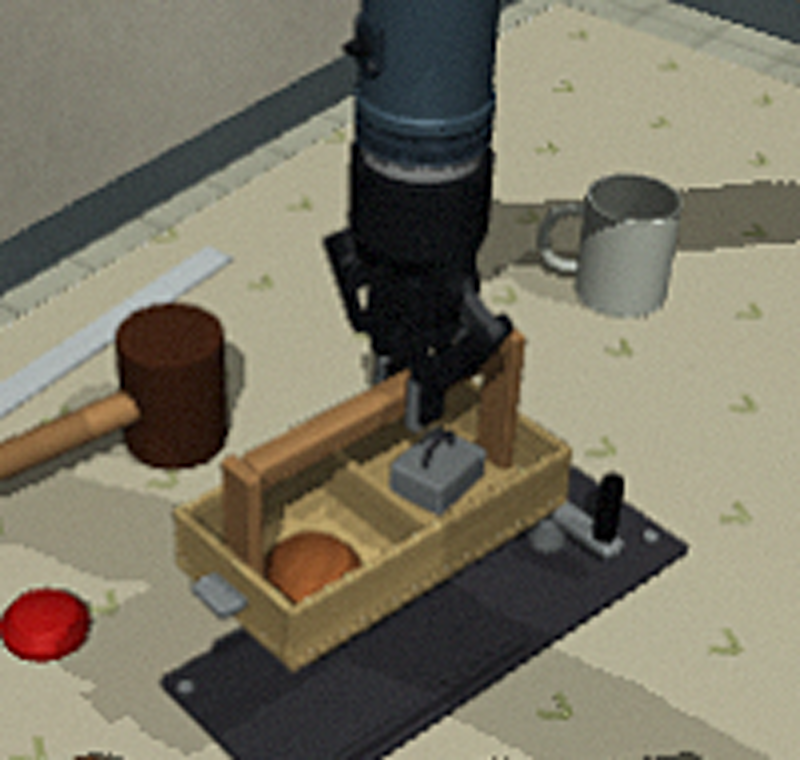

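View pics/w15.png

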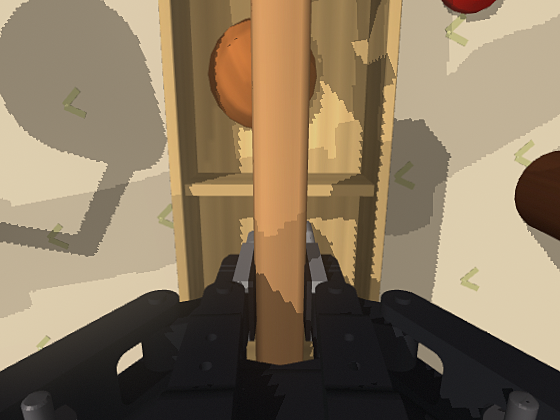

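```bash
python3 -m inch '[[0,0,0,0,0,0,0],[0,0,0,0,0,0,0],[0,0,0,0,0,0,0],[0,0,0,0,0,0,0],[0,0,0,0,0,0,0],[0,0,0,0,0,0,0]]'; python3 - <<'E'
from h import *
sd=cams.read_camera('side')
def Wd(X,Y,Z): return np.array([530.2+.9836*X+.1804*Y,92.8-.1804*X+.9836*Y,Z])
im=cv2.resize(sd['image'][100:290,190:390,::-1],None,fx=4,fy=4,interpolation=cv2.INTER_CUBIC)
def L(a,b,col):
  p=((np.array([proj(sd,Wd(*a))[0],proj(sd,Wd(*b))[0]])-[190,100])*4+1.5).astype(int)
  cv2.line(im,tuple(map(int,p[0])),tuple(map(int,p[1])),col,1)
for h,col in ((85,(255,0,0)),(105,(0,0,255))):
  L((-55,-110,55+h),(-55,110,55+h),col);L((-55,110,55+h),(55,110,55+h),col);L((-55,110,10+h),(-55,-110,10+h),col)
cv2.imwrite('pics/s16.png',im)
go((527.3,71.5,181),-0.181)
E
```

```text
time: 16.7
tool_pos: [527.8, 72.1, 183.8]
orientation: [-0.0, 0.767, 0.641, -0.0]
force: [-1.0, 0.2, -6.6]
width: 17.0
t 16.75 pos [527.8  72.1 183.8] tool shift [-0.7 -0.4  2.8] yaw y -0.179 z [ 0.  0. -1.] w 16.9 F [-0.6 -0.3 -7.3] T [-0.    0.04  0.03] q [ 0.18  0.23 -0.44  1.9   0.11  1.04 -0.49]
az 0.002
```

View pics/s16.png

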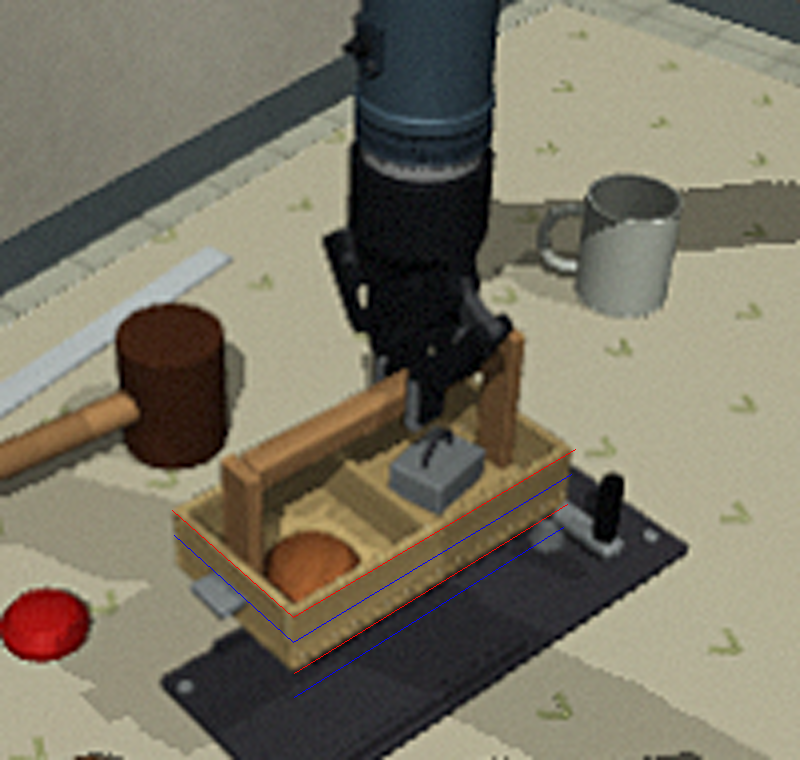

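The 105 mm outline (red) lies on the tray's rim at both ends, so the tray is level and steady. The weight and mould are inside, and the lever is still open. I hand it in.

```bash
python3 -c "
from plant import ctrl
print(ctrl.job_done())"
```

```text
the job is handed in; nothing more can be done
None
```

I turned the lever to its open stop, lifted the tray by its bar about 105 mm straight up, and handed the job in still holding it there. I pinched the knob and led it round until it would not advance and pushed back with about 8 N. I gripped the bar about 21 mm from its middle, on the weight's side.

**Last checks:**
- **Level:** the outline projected for a 105 mm lift lies on the tray's rim at both ends.
- **Load and moment:** the load was about 7 N and the wrist moment about 0.04 N m, so the grip is close to the balance point.
- **Grip and steadiness:** finger opening held at 17 mm and the pose was steady.
- **Contents and lever:** the weight and the mould were in their cells and the lever was still open.
- **Bystanders:** the mallet and mug looked undisturbed in the last side view. The jar and screwdriver were outside it and I did not check them again.
- **Time:** about 16.8 s on the robot's clock.

**What disagreed:** my first grip on the bar failed. The fingertips stood on top of the bar, pressing with about 8 N, and closed to 5 mm. By the pictures the real tips were about 27 mm higher than the reported TCP implied. I opened, went about 27 mm lower and gripped again. I did not find the cause of that offset.

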